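# Find the full paint box for the easel tray

## Task

Before the painting class, find out by lifting which of the three identical wooden paint boxes is the full, clearly heavier one, and set that one down gently, flat on the floor of the white tray. Leave the two empty boxes standing upright where they were: put any that you lift back on its own spot. Do not drop a box.

Things in the scene. Friction and masses are not known exactly. Their poses are not given: they have to be found in the camera images.
- box_a_mid (a point): centre (30 mm above the underside) of one of three identical closed wooden boxes, brass clasp on one end, label with three colour dots on the lid; 120 mm long (x), 56 wide (y), 60 high (z), upright on the table. Empty about 0.18 kg, full 0.55 to 0.7 kg: which is full changes and does not follow from the name. Lid fast, contents at mid-length: it balances when gripped here across its width
- box_b_mid (a point): centre (30 mm above the underside) of one of three identical closed wooden boxes, brass clasp on one end, label with three colour dots on the lid; 120 mm long (x), 56 wide (y), 60 high (z), upright on the table. Empty about 0.18 kg, full 0.55 to 0.7 kg: which is full changes and does not follow from the name. Lid fast, contents at mid-length: it balances when gripped here across its width
- box_c_mid (a point): centre (30 mm above the underside) of one of three identical closed wooden boxes, brass clasp on one end, label with three colour dots on the lid; 120 mm long (x), 56 wide (y), 60 high (z), upright on the table. Empty about 0.18 kg, full 0.55 to 0.7 kg: which is full changes and does not follow from the name. Lid fast, contents at mid-length: it balances when gripped here across its width
- tray_in (a point): centre of the inner floor of the fixed white tray: 240 mm (its x) by 180 mm (its y) outside, 22 mm high, walls 8 mm thick, inner space 224 by 164 mm; the inner floor, and so this point, lies 8 mm above the table; z points up

How it is judged:
By the outcome, as a careful person would: the job done as asked, in the order asked, and still so for the second after the job is handed in, with the robot touching nothing.
It also fails if it takes over 61 s, if anything falls off the work surface, if the arm or the gripper's body presses on something with over 40 N, if the wrist force passes 120 N, or if a joint passes its speed limit or range.

## Robot

A 7-joint arm with a two-finger parallel gripper is mounted at the origin on the work surface. World frame = base frame: x ahead of the robot, y to its left, z up, the work surface at z = 0. Lengths are in m, angles in rad, forces in N, time in s.
With the tool pointing down it reaches from about 0.4 to 0.85 m from the base axis. Payload 6.9 kg.
Tool frame: the origin (TCP) lies midway between the tips of the shut fingers; the grasp point (between the pads) lies robot.grasp_offset behind it (robot.grasp_offset is the distance from the TCP to the grasp point, in m); z points along the fingers, x is the direction in which the jaws open and shut, and the axes are right-handed (so a half turn about z gives the same grasp; the last joint's range is limited). The gripper opens to 85 mm and grips with 20 to 120 N. Pads are 22 mm wide; open, the fingers measure 114 mm over their backs; the gripper's body (76 mm by 85 mm) begins 54 mm behind the grasp point. The pads swing forward as they close: fully open they stand 13 mm farther back than shut.
Start: joints at [-1.139, 0.507, -0.238, 1.5, 0.126, 1.149, -0.155], TCP at [0.2, 0.592, 0.231] pointing down, gripper open.
Joint ranges: [-3.08, 3.08], [-0.24, 2.05], [-1.43, 1.35], [0, 2.5], [-1.52, 4.66], [0.17, 1.96], [-2.89, 2.89]. Speed limits (rad/s): [2.39, 2.39, 3.14, 3.14, 3.14, 3.14, 3.14].

## Interface

Orientations are given as a unit quaternion [x, y, z, w].
In Python, from station import telemetry, grab_frame, get_calibration, job, robot gives the robot as it stands. The module is installed in compiled form; this text tells all that it offers.
- The arm moves only by the shell command python3 -m handwheel 'ROWS' [OPENING] [FORCE]. ROWS is a JSON object of lists of equal length, an entry for each row: "delta_pos": the shift along the tool's x, y, z in mm, a list of three; "rotation": the turn, a rotation vector about the tool's x, y, z in degrees, a list of three. In form: {"delta_pos": [[dx, dy, dz], ...], "rotation": [[ax, ay, az], ...]}. A call has 1 to 20 rows; each row is the pose to reach, as a shift and turn from the pose commanded when the call began, along the tool's axes at that moment; what a row does not reach only later rows make up. A row lasts 1/12 s, in which the tool goes at most 41.7 mm and 7.16 degrees, less where a joint would pass 70% of its speed; a pose out of reach is approached as far as the arm can. A call with a gripper value outside its range is refused whole. OPENING is the gripper's target within -1 to 1 (shut at 1, half-way at 0, fully open at -1), set as the call begins (- or left out, the last holds). The fingers move at their own pace and stop on an object; FORCE is the grip in N (left out, the last holds). Time passes only in rows, so rows that repeat a pose let the fingers close. It gives the time, the measured TCP pose, the force and the opening at its end, in the units of the state.
- telemetry.read_state(): the state, without advancing time (a new reading comes with each control period).
- grab_frame(name): name is "side" or "top" or "wrist"; returns the picture (400x640x3 uint8, blue, green, red); there is no depth.
- get_calibration(name): a dict with "fx", "fy", "cx", "cy" (pixels), "xyz" and "rotation" of the camera in the world. Camera axes: x right, y down, z forward; pixel columns grow to the right and rows downward; lengths in m; the calibration is good to about 2 mm. A picture is of the moment at which its call begins: read the wrist's pose just before it. get_calibration takes no time and is no camera call; for the wrist camera it gives the pose at the moment of the call.
- job.finish_job(): hands the job in, once; it reports no verdict.
The state is a dict: "time": time; "joint_positions": joint angles; "dq": joint speeds; "joint_efforts": joint torques, N m; "tool_pos": TCP position; "eef_rot": TCP orientation; "contact_force": force on the tool from outside, world axes, zero at the start; "moment": the same for the moment, N m; "width": finger opening in m.
Only numpy, scipy, OpenCV 4.12 (cv2) and the standard library are available. Lean on these libraries where they do the work, as an engineer would, in place of code of your own. Each camera call takes 0.05 s, during which the arm holds its last target.

## Working session

There is one attempt and no reset: what is moved stays moved. The work goes in short steps, Python scripts to look and compute and a shell command to move; the robot and the scene stay as the last step left them, time stands still between calls to the robot, and variables do not carry over. Pictures are saved under pics/ and viewed, and the job is handed in when it is done.

```bash
mkdir -p pics; python3 - <<'E'
from station import telemetry, grab_frame, get_calibration, job, robot
import cv2
print(telemetry.read_state()); print(robot.grasp_offset)
for n in("top","side"):
    cv2.imwrite(f"pics/{n}0.png",grab_frame(n)); print(get_calibration(n))
E
```

```text
{'time': 0.0, 'joint_positions': array([-1.13948896,  0.50836105, -0.237512  ,  1.50119868,  0.12570623,
        1.14890094, -0.15478802]), 'dq': array([-0.00182155, -0.00113165,  0.00032983,  0.00074411,  0.00046893,
        0.00068914,  0.00183047]), 'joint_efforts': array([-1.02201702e-03, -6.20581269e+01, -2.18725763e+00, -2.49665630e+01,
        1.26597052e-02,  1.17501273e-02,  8.06417802e-06]), 'tool_pos': array([0.19995757, 0.59158288, 0.23039211]), 'eef_rot': array([ 8.12417965e-01,  5.83074754e-01, -7.47934957e-04,  5.67507009e-04]), 'contact_force': array([ 0.86531708, -0.75712759, -0.32437049]), 'moment': array([-0.02862114, -0.02154747,  0.00747403]), 'width': 0.0854130253079217}
0.0187
{'fx': 399.54473046270783, 'fy': 399.54473046270783, 'cx': 325.46487145461094, 'cy': 195.22273096993885, 'xyz': array([0.4190135 , 0.0418471 , 0.97520493]), 'rotation': array([-0.69907552,  0.71241917, -0.03973838,  0.04661762])}
{'fx': 423.9253102221402, 'fy': 423.9253102221402, 'cx': 318.0563534414419, 'cy': 198.06793190339724, 'xyz': array([0.39996839, 0.73005996, 0.54792537]), 'rotation': array([-0.09731183,  0.87727226, -0.46825817,  0.04071945])}
```

View pics/top0.png

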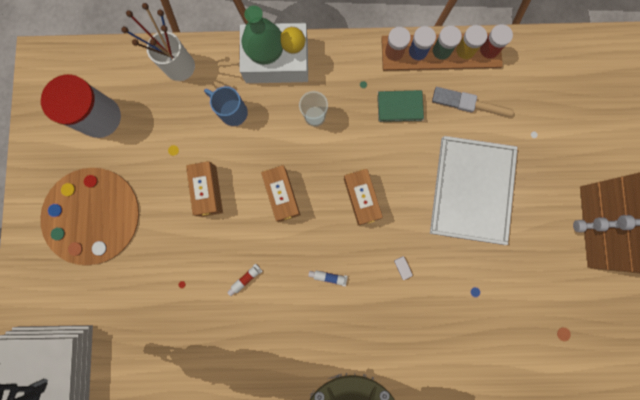

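View pics/side0.png

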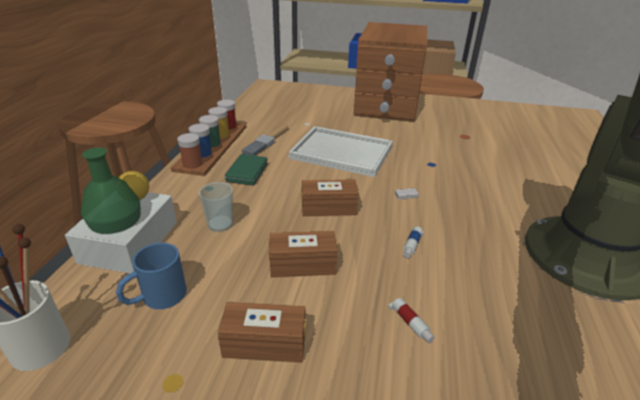

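The top view shows three boxes near px (203,188), (281,193) and (364,196). The tray is near (475,190). I'll zoom in on the boxes.

```bash
python3 - <<'E'
import cv2
im=cv2.imread("pics/top0.png")
cv2.imwrite("pics/crop0.png",cv2.resize(im[150:235,180:390],None,fx=3.8,fy=3.8,interpolation=cv2.INTER_CUBIC))
E
```

```text
(no output)
```

View pics/crop0.png

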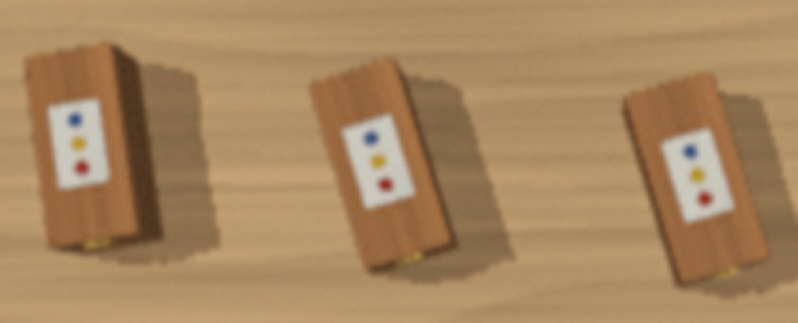

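```bash
cat > h.py <<'E'
import numpy as np, cv2
from scipy.spatial.transform import Rotation as R
from station import get_calibration, telemetry
def ray(cal,uv,z):
    d=R.from_quat(cal["rotation"]).apply([(uv[0]-cal["cx"])/cal["fx"],(uv[1]-cal["cy"])/cal["fy"],1.])
    return cal["xyz"]+d*(z-cal["xyz"][2])/d[2]
def rect(cal,c,z):
    w=np.array([ray(cal,p,z)[:2] for p in c.reshape(-1,2).astype(float)])*1000
    (x,y),(a,b),t=cv2.minAreaRect(w.astype(np.float32))
    if a<b: a,b,t=b,a,t+90
    t=(t+90)%180-90
    return np.round([x,y,a,b,t],1)
E
python3 - <<'E'
from h import *
im=cv2.imread("pics/top0.png"); cal=get_calibration("top")
hsv=cv2.cvtColor(im,cv2.COLOR_BGR2HSV)
for p in [(190,165),(280,180),(365,215),(211,200),(240,200),(225,190),(480,180),(440,190)]: print(p,hsv[p[1],p[0]])
m=((hsv[...,0]<14)&(hsv[...,1]>105)&(hsv[...,2]>95)&(hsv[...,2]<190)).astype(np.uint8)
m[:150]=0;m[240:]=0;m[:,:175]=0;m[:,400:]=0
for c in cv2.findContours(m,cv2.RETR_EXTERNAL,2)[0]:
    if cv2.contourArea(c)>300: print("lid",cv2.boundingRect(c),rect(cal,c,.06))
w=((hsv[...,1]<60)&(hsv[...,2]>150)).astype(np.uint8)
w[:130]=0;w[250:]=0;w[:,:175]=0;w[:,530:]=0
for c in cv2.findContours(w,cv2.RETR_EXTERNAL,2)[0]:
    A=cv2.contourArea(c)
    if A>100: print("white",A,rect(cal,c,.06 if A<2000 else .022))
E
```

```text
(190, 165) [ 14 148 157]
(280, 180) [ 14  75 166]
(365, 215) [ 14 144 152]
(211, 200) [ 14 151 162]
(240, 200) [ 17 106 182]
(225, 190) [ 16 114 137]
(480, 180) [ 25   8 189]
(440, 190) [ 21  12 155]
white 264.5 [528.9 -36.8  51.2  30.8  15.5]
white 263.0 [540.8 157.   51.2  30.7  17.9]
white 254.5 [555.8 340.1  51.2  30.7   8.5]
white 7499.0 [ 544.  -306.   242.2  185.2   -9.8]
```

```bash
python3 - <<'E'
from h import *
im=cv2.imread("pics/top0.png"); cal=get_calibration("top")
hsv=cv2.cvtColor(im,cv2.COLOR_BGR2HSV)
m=((hsv[...,1]>126)&(hsv[...,2]>115)&(hsv[...,2]<175)).astype(np.uint8)
m[:150]=0;m[235:]=0;m[:,:182]=0;m[:,400:]=0
m=cv2.morphologyEx(m,cv2.MORPH_OPEN,np.ones((3,3)))
for c in cv2.findContours(m,cv2.RETR_EXTERNAL,2)[0]:
    if cv2.contourArea(c)>300: print("lid",cv2.boundingRect(c),rect(cal,c,.06))
# label corners side view
s=cv2.imread("pics/side0.png"); hs=cv2.cvtColor(s,cv2.COLOR_BGR2HSV); cs=get_calibration("side")
w=((hs[...,1]<60)&(hs[...,2]>150)).astype(np.uint8)
for c in cv2.findContours(w,cv2.RETR_EXTERNAL,2)[0]:
    x,y,ww,h=cv2.boundingRect(c)
    if 200<x<350 and 170<y<330 and cv2.contourArea(c)>60: print("side",(x,y,ww,h),rect(cs,c,.06))
    if cv2.contourArea(c)>1500: print("sideT",(x,y,ww,h),rect(cs,c,.022))
E
```

```text
lid (344, 169, 38, 55) [526.5 -37.  124.8  58.7  16.3]
lid (262, 165, 36, 55) [538.1 155.7 125.6  56.4  16.2]
lid (186, 161, 30, 55) [552.6 339.  125.   55.6   9. ]
side (244, 309, 38, 19) [555.8 340.9  51.1  31.6   8.8]
side (288, 235, 30, 12) [541.  158.5  52.1  30.8  13.5]
side (318, 182, 24, 8) [528.4 -34.8  50.3  28.3  13.8]
sideT (289, 126, 104, 51) [ 545.7 -286.5  242.9  217.8   -9.7]
sideT (477, 52, 133, 64) [ -108.8 -1074.3   653.4   441.     82.6]
```

Label and lid measurements agree across both views:

| Item | x (mm) | y (mm) | Yaw (deg) |
|---|---|---|---|
| Box 1 | 556 | 340 | 8.7 |
| Box 2 | 541 | 157 | 16.5 |
| Box 3 | 529 | -36 | 15.8 |
| Tray | 544 | -306 | -9.8 |

Box 1 comes first.

```bash
cat >> h.py <<'E'
def go(xyz,yaw):
    """delta in tool axes (mm, deg) to world TCP xyz, tool x at yaw deg"""
    s=telemetry.read_state(); r=R.from_quat(s["eef_rot"])
    c,n=np.cos(np.radians(yaw)),np.sin(np.radians(yaw))
    T=R.from_matrix(np.array([[c,n,0],[n,-c,0],[0,0,-1]]))
    print("t",round(s["time"],2),"tcp",np.round(s["tool_pos"]*1000,1),"F",np.round(s["contact_force"],2),"w",round(s["width"]*1000,1))
    print("delta",np.round(r.inv().apply(np.array(xyz)-s["tool_pos"])*1000,1),"rot",np.round((r.inv()*T).as_rotvec(degrees=True),1))
E
python3 -c "
from h import *
go([.556,.340,.12],98.7)"
```

```text
t 0.1 tcp [200.  591.7 230.5] F [-0.98  0.58 -0.49] w 85.3
delta [-124.3  417.8  110.7] rot [ -0.    0.1 -27.4]
```

```bash
python3 -m handwheel '{"delta_pos":[[-10,35,9],[-20,70,18],[-31,104,28],[-41,139,37],[-52,174,46],[-62,209,55],[-72,244,65],[-83,278,74],[-93,313,83],[-104,348,92],[-114,383,102],[-124,418,111],[-124,418,111],[-124,418,111],[-124,418,111]],"rotation":[[0,0,-4],[0,0,-8],[0,0,-12],[0,0,-16],[0,0,-20],[0,0,-24],[0,0,-27.4],[0,0,-27.4],[0,0,-27.4],[0,0,-27.4],[0,0,-27.4],[0,0,-27.4],[0,0,-27.4],[0,0,-27.4],[0,0,-27.4]]}' -1 40
python3 - <<'E'
from h import *
from station import grab_frame
go([.556,.340,.012],98.7)
cal=get_calibration("wrist"); im=grab_frame("wrist"); cv2.imwrite("pics/w1.png",im)
hsv=cv2.cvtColor(im,cv2.COLOR_BGR2HSV)
w=((hsv[...,1]<60)&(hsv[...,2]>140)).astype(np.uint8)
for c in cv2.findContours(w,cv2.RETR_EXTERNAL,2)[0]:
    if cv2.contourArea(c)>300: print(cv2.boundingRect(c),rect(cal,c,.06))
E
```

```text
time: 1.35
tool_pos: [0.5558, 0.341, 0.1197]
eef_rot: [0.651, 0.759, -0.0, -0.001]
contact_force: [-1.2, 0.3, -0.1]
width: 0.0855
t 1.35 tcp [555.8 341.  119.7] F [-1.18  0.29 -0.15] w 85.5
delta [ -1.    0.2 107.7] rot [-0.1 -0.   0. ]
(20, 305, 43, 36) [683.6 126.5  36.1  26.9 -40.1]
(294, 180, 42, 64) [555.5 340.3  49.4  30.6   8.9]
(27, 116, 67, 77) [541.  157.1  50.1  30.   16.9]
```

View pics/w1.png

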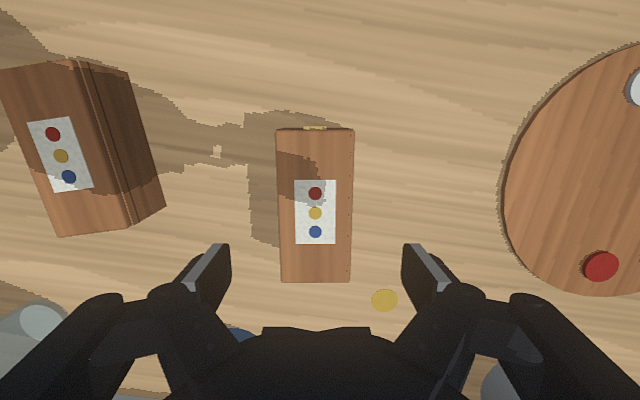

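The wrist view puts box 1 (label at px 315,212) squarely between the jaws, at (555.5, 340.3), which matches. Next I descend, grip and lift.

```bash
python3 -m handwheel '{"delta_pos":[[-1,0,20],[-1,0,40],[-1,0,60],[-1,0,78],[-1,0,92],[-1,0,102],[-1,0,108],[-1,0,108],[-1,0,108]],"rotation":[[0,0,0],[0,0,0],[0,0,0],[0,0,0],[0,0,0],[0,0,0],[0,0,0],[0,0,0],[0,0,0]]}' -1 40
python3 -m handwheel '{"delta_pos":[[0,0,0],[0,0,0],[0,0,0],[0,0,0],[0,0,0],[0,0,0],[0,0,0],[0,0,0],[0,0,0],[0,0,0],[0,0,0],[0,0,0]],"rotation":[[0,0,0],[0,0,0],[0,0,0],[0,0,0],[0,0,0],[0,0,0],[0,0,0],[0,0,0],[0,0,0],[0,0,0],[0,0,0],[0,0,0]]}' 1 45
```

```text
time: 2.15
tool_pos: [0.5564, 0.3405, 0.0128]
eef_rot: [0.651, 0.759, 0.0, -0.0]
contact_force: [0.3, 0.4, 0.9]
width: 0.0852
time: 3.15
tool_pos: [0.5571, 0.3404, 0.0134]
eef_rot: [0.651, 0.759, 0.001, 0.0]
contact_force: [-0.2, -0.0, 6.4]
width: 0.0557
```

```bash
python3 -m handwheel '{"delta_pos":[[0,0,-3],[0,0,-8],[0,0,-15],[0,0,-22],[0,0,-29],[0,0,-35],[0,0,-39],[0,0,-40],[0,0,-40],[0,0,-40],[0,0,-40]],"rotation":[[0,0,0],[0,0,0],[0,0,0],[0,0,0],[0,0,0],[0,0,0],[0,0,0],[0,0,0],[0,0,0],[0,0,0],[0,0,0]]}' 1 45
python3 -m handwheel '{"delta_pos":[[0,0,0],[0,0,0]],"rotation":[[0,0,0],[0,0,0]]}' 1
python3 -m handwheel '{"delta_pos":[[0,0,0],[0,0,0]],"rotation":[[0,0,0],[0,0,0]]}' 1
python3 -c "
from station import *
import cv2;cv2.imwrite('pics/s1.png',grab_frame('side'))
from station import telemetry as t
s=t.read_state();print(s['contact_force'],s['moment'],s['width'])"
```

```text
time: 4.07
tool_pos: [0.5563, 0.3396, 0.0519]
eef_rot: [0.651, 0.759, -0.0, -0.0]
contact_force: [1.0, -0.5, -6.3]
width: 0.0555
time: 4.23
tool_pos: [0.5564, 0.3397, 0.0519]
eef_rot: [0.651, 0.759, -0.0, -0.0]
contact_force: [1.2, -0.1, -6.1]
width: 0.0557
time: 4.4
tool_pos: [0.5565, 0.3398, 0.0521]
eef_rot: [0.651, 0.759, -0.0, -0.0]
contact_force: [0.0, -0.1, -6.7]
width: 0.0555
[-0.12095345  1.19348597 -6.41513061] [ 0.02934344 -0.0607193  -0.01730142] 0.05555304807664166
```

View pics/s1.png

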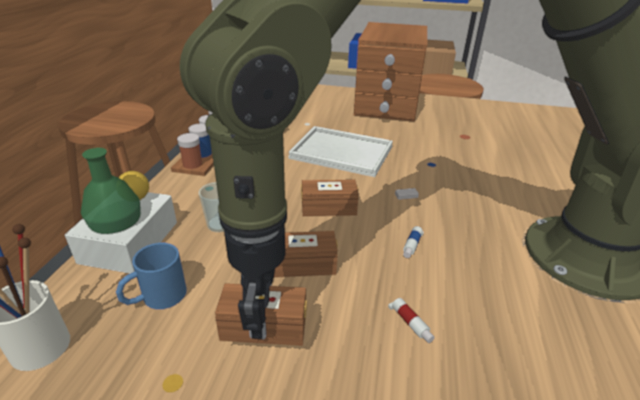

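The side view shows box 1 clear of the table and level in the jaws. The load is about 6.4 N, or 0.65 kg, which is inside the full range and far above the 1.8 N of an empty box. So this is the full one, and I'll carry it to the tray.

```bash
python3 -m handwheel '{"delta_pos":[[0,0,-4],[0,0,-12],[0,0,-24],[0,0,-38],[0,0,-52],[0,0,-66],[0,0,-80],[0,0,-90],[0,0,-97],[0,0,-100],[0,0,-100],[0,0,-100]],"rotation":[[0,0,0],[0,0,0],[0,0,0],[0,0,0],[0,0,0],[0,0,0],[0,0,0],[0,0,0],[0,0,0],[0,0,0],[0,0,0],[0,0,0]]}' 1 45
python3 -c "
from h import *
go([.544,-.306,.152],80.2)"
```

```text
time: 5.45
tool_pos: [0.5563, 0.3396, 0.1519]
eef_rot: [0.651, 0.759, -0.0, -0.0]
contact_force: [-0.6, 0.0, -6.5]
width: 0.0553
t 5.45 tcp [556.3 339.6 151.9] F [-0.58  0.02 -6.5 ] w 55.3
delta [-6.363e+02 -1.102e+02  2.000e-01] rot [-0.   0.  18.5]
```

```bash
python3 -m handwheel '{"delta_pos":[[-4,-0.7,0],[-12,-2,0],[-24,-4,0],[-40,-7,0],[-58,-10,0],[-78,-13.5,0],[-98,-17,0],[-118,-20.4,0],[-138,-24,0],[-158,-27.4,0],[-178,-31,0],[-198,-34.3,0],[-218,-37.8,0],[-238,-41.2,0],[-258,-44.7,0],[-278,-48.1,0],[-298,-51.6,0],[-318,-55,0],[-334,-58,0],[-344,-60,0]],"rotation":[[0,0,0],[0,0,0],[0,0,0.5],[0,0,1],[0,0,1.5],[0,0,2],[0,0,2.5],[0,0,3],[0,0,3.5],[0,0,4],[0,0,4.5],[0,0,5],[0,0,5.5],[0,0,6],[0,0,6.5],[0,0,7],[0,0,7.5],[0,0,8],[0,0,8.5],[0,0,9]]}' 1 45
python3 -c "
from h import *
go([.544,-.306,.152],80.2)"
```

```text
time: 7.12
tool_pos: [0.5484, -0.0138, 0.1523]
eef_rot: [0.711, 0.704, -0.001, 0.001]
contact_force: [-0.1, -0.5, -6.3]
width: 0.0557
t 7.12 tcp [548.4 -13.8 152.3] F [-0.08 -0.55 -6.32] w 55.7
delta [-292.3   -1.5    0.9] rot [-0.   0.1  9.2]
```

```bash
python3 -m handwheel '{"delta_pos":[[-6,0,0],[-15,0,0],[-28,0,0],[-45,0,0],[-65,0,0],[-85,0,0],[-105,-0.5,0],[-125,-0.5,0],[-145,-0.5,0],[-165,-1,0],[-185,-1,0],[-205,-1,0],[-225,-1,0],[-243,-1,0],[-258,-1,0],[-270,-1,0],[-280,-1,0],[-286,-1,0],[-289,-1,0],[-290,-1,0]],"rotation":[[0,0,0],[0,0,0.5],[0,0,1],[0,0,1.5],[0,0,2],[0,0,2.5],[0,0,3],[0,0,3.5],[0,0,4],[0,0,4.5],[0,0,5],[0,0,5.5],[0,0,6],[0,0,6.5],[0,0,7],[0,0,7.5],[0,0,8],[0,0,8.5],[0,0,9],[0,0,9.2]]}' 1 45
python3 -c "
from h import *
from station import grab_frame
cv2.imwrite('pics/t2.png',grab_frame('top'));cv2.imwrite('pics/s2.png',grab_frame('side'))
go([.544,-.306,.022],80.2)"
```

```text
time: 8.78
tool_pos: [0.5472, -0.2992, 0.1522]
eef_rot: [0.763, 0.646, 0.0, -0.0]
contact_force: [0.4, 0.1, -5.8]
width: 0.0558
t 8.88 tcp [ 547.3 -298.4  152.3] F [ 0.06 -0.49 -6.99] w 55.4
delta [ -8.1  -2.  130.3] rot [-0.  -0.   0.4]
```

View pics/t2.png

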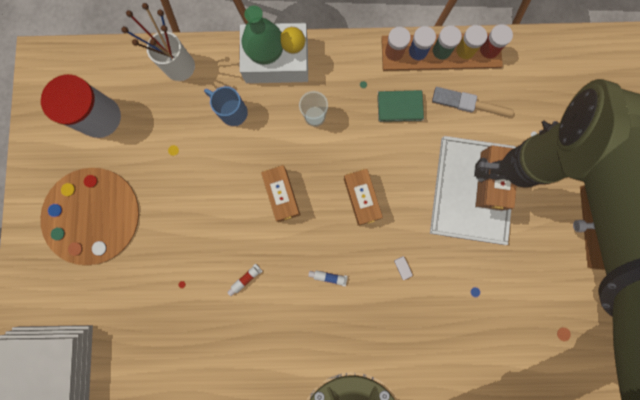

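View pics/s2.png

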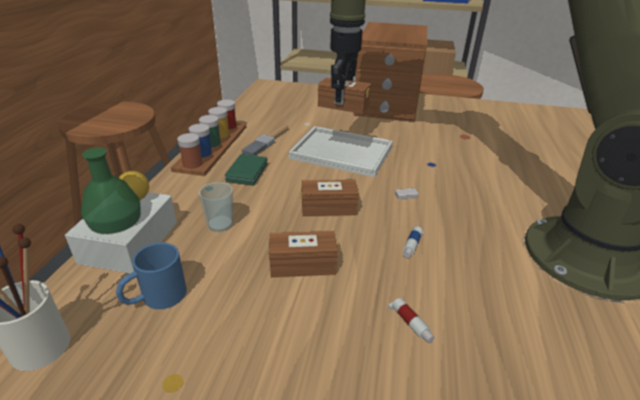

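```bash
python3 - <<'E'
from h import *
t=get_calibration("top"); s=get_calibration("side")
print("chest top-left px top cam at z=0,.1,.2:",[np.round(ray(t,(585,270),z),3) for z in(0,.1,.2)])
b=ray(s,(357,115),0);print("chest base front-left side cam",b)
# height of (358,40) above base: find z with closest y
for z in(.1,.15,.2,.25): print(z,ray(s,(360,40),z).round(3))
print("disc",[ (z,ray(t,(585,120),z).round(3)) for z in(.3,.4,.5)])
print("knee",[ (z,ray(t,(605,290),z).round(3)) for z in(.3,.4,.5,.6)])
E
```

```text
chest top-left px top cam at z=0,.1,.2: [array([ 0.347, -0.566,  0.   ]), array([ 0.354, -0.504,  0.1  ]), array([ 0.362, -0.441,  0.2  ])]
chest base front-left side cam [ 0.53735489 -0.57664724  0.        ]
0.1 [ 0.609 -1.15   0.1  ]
0.15 [ 0.586 -0.941  0.15 ]
0.2 [ 0.562 -0.731  0.2  ]
0.25 [ 0.539 -0.521  0.25 ]
disc [(0.3, array([ 0.624, -0.404,  0.3  ])), (0.4, array([ 0.594, -0.338,  0.4  ])), (0.5, array([ 0.564, -0.272,  0.5  ]))]
knee [(0.3, array([ 0.336, -0.408,  0.3  ])), (0.4, array([ 0.348, -0.342,  0.4  ])), (0.5, array([ 0.361, -0.275,  0.5  ])), (0.6, array([ 0.373, -0.208,  0.6  ]))]
```

The top view shows box 1 level over the tray, about 8 mm off centre. The arm stays clear of the chest, whose front is at y≈-0.57. I'll centre it and lower slowly.

```bash
python3 -m handwheel '{"delta_pos":[[-2,0,4],[-4,-1,12],[-6,-1,24],[-8,-2,37],[-8,-2,50],[-8,-2,63],[-8,-2,76],[-8,-2,88],[-8,-2,98],[-8,-2,106],[-8,-2,112],[-8,-2,116],[-8,-2,119],[-8,-2,120],[-8,-2,120],[-8,-2,120]],"rotation":[[0,0,0],[0,0,0],[0,0,0],[0,0,0],[0,0,0],[0,0,0],[0,0,0],[0,0,0],[0,0,0],[0,0,0],[0,0,0],[0,0,0],[0,0,0],[0,0,0],[0,0,0],[0,0,0]]}' 1 45
python3 -m handwheel '{"delta_pos":[[0,0,1],[0,0,2],[0,0,3],[0,0,4],[0,0,5],[0,0,6],[0,0,7],[0,0,7],[0,0,7]],"rotation":[[0,0,0],[0,0,0],[0,0,0],[0,0,0],[0,0,0],[0,0,0],[0,0,0],[0,0,0],[0,0,0]]}' 1 45
```

```text
time: 10.22
tool_pos: [0.5441, -0.307, 0.0328]
eef_rot: [0.763, 0.646, 0.0, 0.0]
contact_force: [-0.4, 0.5, -6.2]
width: 0.0554
time: 10.97
tool_pos: [0.5438, -0.3068, 0.0252]
eef_rot: [0.763, 0.646, -0.0, -0.0]
contact_force: [0.5, -0.2, -4.8]
width: 0.0556
```

```bash
python3 -m handwheel '{"delta_pos":[[0,0,0.5],[0,0,1],[0,0,1],[0,0,1]],"rotation":[[0,0,0],[0,0,0],[0,0,0],[0,0,0]]}' 1 45
python3 -m handwheel '{"delta_pos":[[0,0,0.5],[0,0,1],[0,0,1],[0,0,1]],"rotation":[[0,0,0],[0,0,0],[0,0,0],[0,0,0]]}' 1 45
python3 -m handwheel '{"delta_pos":[[0,0,0.5],[0,0,1],[0,0,1],[0,0,1]],"rotation":[[0,0,0],[0,0,0],[0,0,0],[0,0,0]]}' 1 45
```

```text
time: 11.3
tool_pos: [0.5438, -0.3068, 0.0243]
eef_rot: [0.763, 0.646, -0.0, -0.0]
contact_force: [-0.4, 0.2, -6.8]
width: 0.0555
time: 11.63
tool_pos: [0.5438, -0.3068, 0.0233]
eef_rot: [0.763, 0.646, -0.0, 0.0]
contact_force: [-0.5, 0.8, -5.5]
width: 0.0554
time: 11.97
tool_pos: [0.5438, -0.3068, 0.0222]
eef_rot: [0.763, 0.646, -0.0, -0.0]
contact_force: [0.7, 0.5, -5.9]
width: 0.0551
```

```bash
python3 -m handwheel '{"delta_pos":[[0,0,0.5],[0,0,1],[0,0,1],[0,0,1]],"rotation":[[0,0,0],[0,0,0],[0,0,0],[0,0,0]]}' 1 45
python3 -m handwheel '{"delta_pos":[[0,0,0.5],[0,0,1],[0,0,1],[0,0,1]],"rotation":[[0,0,0],[0,0,0],[0,0,0],[0,0,0]]}' 1 45
```

```text
time: 12.3
tool_pos: [0.5439, -0.3068, 0.0214]
eef_rot: [0.763, 0.646, 0.0, 0.0]
contact_force: [-0.7, -0.5, -4.6]
width: 0.0556
time: 12.63
tool_pos: [0.5438, -0.3069, 0.0214]
eef_rot: [0.763, 0.646, 0.0, 0.0]
contact_force: [-3.5, 1.3, 5.2]
width: 0.0554
```

Touchdown came at TCP z≈0.0214, where the force went from -6 to +5 N. I'll release now.

```bash
python3 -m handwheel '{"delta_pos":[[0,0,0],[0,0,0],[0,0,0],[0,0,0],[0,0,0],[0,0,0],[0,0,0],[0,0,0],[0,0,0],[0,0,0]],"rotation":[[0,0,0],[0,0,0],[0,0,0],[0,0,0],[0,0,0],[0,0,0],[0,0,0],[0,0,0],[0,0,0],[0,0,0]]}' -1 45
python3 -m handwheel '{"delta_pos":[[0,0,-4],[0,0,-12],[0,0,-25],[0,0,-45],[0,0,-70],[0,0,-95],[0,0,-120],[0,0,-145],[0,0,-165],[0,0,-175],[0,0,-180],[0,0,-180]],"rotation":[[0,0,0],[0,0,0],[0,0,0],[0,0,0],[0,0,0],[0,0,0],[0,0,0],[0,0,0],[0,0,0],[0,0,0],[0,0,0],[0,0,0]]}' -1
python3 - <<'E'
from h import *
from station import grab_frame
cal=get_calibration("wrist"); im=grab_frame("wrist"); cv2.imwrite("pics/w3.png",im)
hsv=cv2.cvtColor(im,cv2.COLOR_BGR2HSV)
cv2.imwrite('pics/s3.png',grab_frame('side'))
go([.53,-.035,.2],105.8)
E
```

```text
time: 13.47
tool_pos: [0.5438, -0.3068, 0.0203]
eef_rot: [0.763, 0.646, -0.0, -0.0]
contact_force: [-0.8, 1.2, -0.1]
width: 0.0851
time: 14.47
tool_pos: [0.544, -0.307, 0.2013]
eef_rot: [0.763, 0.646, 0.0, 0.001]
contact_force: [0.6, -0.4, -0.4]
width: 0.0853
t 14.57 tcp [ 543.3 -306.6  199.2] F [ 0.29 -0.5  -0.82] w 85.2
delta [265.7 -57.8  -0.5] rot [ -0.1  -0.  -25.3]
```

View pics/w3.png

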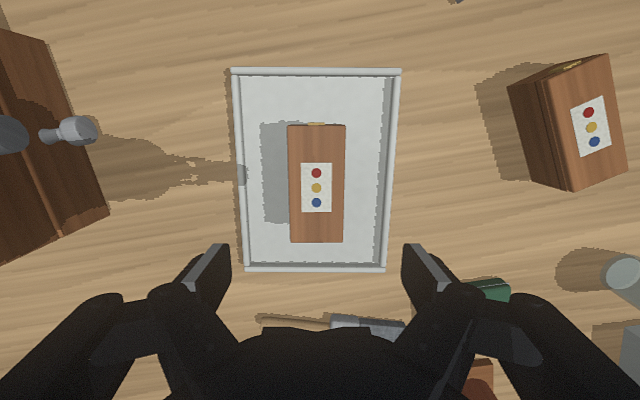

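View pics/s3.png

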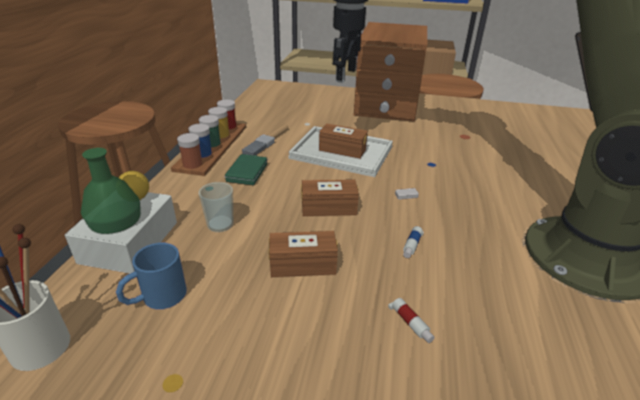

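The wrist view shows box 1 flat and centred in the tray (label at px 316,187, well clear of the walls). The side view shows the other two boxes upright and unmoved. The gripper is open and 0.2 m up, touching nothing. The 6.4 N load settles which box is full, so I'm leaving the other two alone and handing in.

```bash
python3 -c "
from station import job
print(job.finish_job())"
```

```text
the job is handed in; nothing more can be done
None
```

The full box is flat on the tray floor, and the job was handed in at about 14.6 s of the 61 s allowed.

- **Finding it:** I lifted the leftmost box, at about (0.556, 0.340) m, first. It pulled about 6.4 N (0.65 kg), which is in the full range and far above the roughly 1.8 N of an empty box. I did not lift the other two, so they never moved.
- **Placing it:** I carried it level and lowered it in 1 mm steps until it touched the tray floor. It was pressed with about 5 N at most before I let go.
- **Last checks:** The wrist and side pictures show it upright, centred and clear of the tray walls. The two empty boxes stand where they were, and the gripper is open, about 0.2 m up and touching nothing.
- **Disagreements:** No check failed. I judged the box's final position from the pictures and did not measure it again. The only disagreement was the tray's width: the side camera's mask gave 218 mm instead of 180, so I used the top view, which read 242 × 185 mm.

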